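# Draw the dust-trap bolt with the hooked rod

### The job

The dust trap is to be emptied, but its bolt stands too far back for the hand: take the hooked rod from its rest, catch the knob with the hook and draw the bolt gently all the way back until you feel its stop, so that the yellow flap falls open. Don't yank the bolt or press hard on the trap, touch them only with the rod, then unhook it and lay it back in its rest as it was. Leave everything else on the bench where it is.

Things in the scene. Friction and masses are not known exactly. Their poses are not given: they have to be found in the camera images.
- trap: Dust trap: grey steel box, blue lid, fixed. Origin on the bench under the middle of its front edge (robot side), x along the bolt, away from the robot, z up. The box spans x 0 to 260, y -90 to 90 mm; flat lid 143 mm up. A 72 mm suction pipe (231 mm high) goes from the lid at x 205, y 35 over to its +y side. The bolt is on the -y side, its axis along x, 16 mm outside that side, 122 mm up.
- bolt: The bolt: this point is on its knob's upright 8 mm stem, 158 mm up, the height to hook it; stem free from 128 mm up to the red 12 mm ball (174 to 186), 16 mm clear of the box. It slides along the trap's -x with 5 to 7 N and stays where left. From its start it has 22 to 50 mm to go to a hard stop (the rear bracket) whose place varies: feel for it, over 12 N strains it. The flap is freed on the way.
- flap (a joint): Angle of the yellow clean-out flap (135 x 85 mm, on the trap's -y side, hinged along its lower edge 47 mm up), rad: 0 shut, 1.45 fully open. A light spring and its weight throw it open towards the trap's -y as soon as the bolt frees it, in about a second.
- rod_mid (a point): The hooked rod (wood, dark steel), about 250 g: this point is the centre of its wooden handle, 170 mm long (x), 20 mm wide (y), 22 mm high (z). x points along the rod to the hook, z up as it lies. The rod balances about 20 mm ahead of (+x) this point. In the rest two saddles hold the handle's ends, with 120 mm of it free between them, and this point is 66 mm above the bench.
- rod_hook (a point): The rod's hook, a flat J of 7 mm dark steel in its x-y plane: this point is where the middle of the knob's stem sits when pulled, 277.5 mm ahead of rod_mid and 14 mm to +y. From it the shank's axis is at y -14, the return leg's at y +14 (21 mm free between), the cross bar's at x +7.5; the return leg ends at x -23, where the mouth opens to -x. Axes as the rod's.
- rest_mid (a point): The rod's rest, dark wood, fixed to the bench: two saddles 136 mm apart along x on a board 190 x 85 mm. Each saddle is 27 mm wide inside with sloping cheeks, its floor is 55 mm above the bench and the cheeks end 80 mm up. This point is where the handle's centre belongs, 66 mm above the bench; x along the rod towards its hook.
- blank_a: Bystander: brass case blank 36 x 36 x 17 mm on the green mat, origin under its middle.
- blank_b: Bystander: another brass case blank on the green mat, origin under its middle.
- compound_bar: Bystander: green bar of polishing compound 110 x 45 x 38 mm lying on the trap's lid, origin under its middle.
- jar: Bystander: jar 64 mm across and 75 mm tall with a black lid, origin under its middle.
- brush: Bystander: bench brush about 200 mm long lying on the bench, origin at its middle.
- felt_wheel: Bystander: grey felt wheel 90 mm across and 26 mm high, lying flat, origin under its middle.
Things that resemble listed ones, but are neither listed nor needed, are in the scene too. Of the things that look like the part that bears rest_mid, the larger one is meant.

How it is judged (in metres and radians):
On the way, in this order (a step that is already met when the one before it is completed fails the run):
1. the hook has caught the knob and pulls on it (contact force between rod and bolt above 2 N), for 0.1 s.
2. the bolt is back at its stop (within 2 mm) and the flap has fallen open (value of joint bolt above 0.048 m and value of joint flap above 1.2 rad), for 0.1 s.
At the end, for the whole second after the job is handed in: The bolt within 2 mm of its stop, the flap open beyond 1.2 rad and still; the rod lies released in both saddles of its rest, hook ahead: handle centre within 20 mm along, 8 mm across and 4 mm in height of its place, tilted less than 0.1 rad (all of step 2 and x of rod_mid in the frame of rest_mid between -0.02 and 0.02 m and y of rod_mid in the frame of rest_mid between -0.008 and 0.008 m and z of rod_mid in the frame of rest_mid between -0.004 and 0.004 m and x of rod_hook in the frame of rest_mid above 0.25 m and angle between rod_mid's own z axis and vertical below 0.1 rad and velocity of joint flap below 0.05 rad/s); the robot touches nothing.
It fails at once if the rod pulls or presses on the trap, its bolt or its flap with more than 18 N (contact force between rod and trap above 18 N).
It fails at once if the fingers or the arm touch the trap, its bolt or its flap (contact force between any of the fingers, the arm and trap above 0.5 N).
It fails at once if a bystander is moved more than 15 mm (distance of any of blank_a, blank_b, compound_bar, jar, brush, felt_wheel from where it was at the start of the episode above 0.015 m).
It also fails if it takes over 64 s, if anything falls off the work surface, if the arm or the gripper's body presses on something with over 40 N, if the wrist force passes 120 N, or if a joint passes its speed limit or range.

### The arm

A 7-joint arm with a two-finger parallel gripper is mounted at the origin on the work surface. World frame = base frame: x ahead of the robot, y to its left, z up, the work surface at z = 0. Lengths are in mm, angles in rad, forces in N, time in s.
With the tool pointing down it reaches from about 400 to 900 mm from the base axis. Payload 5.5 kg.
Tool frame: the origin (TCP) lies midway between the tips of the shut fingers; the grasp point (between the pads) lies manip.grip_depth behind it (manip.grip_depth is the distance from the TCP to the grasp point, in mm); z points along the fingers, y is the line along which they close (so a half turn about z gives the same grasp; the last joint's range is limited). The gripper opens to 85 mm and grips with 20 to 120 N. Pads are 22 mm wide; open, the fingers measure 114 mm over their backs; the gripper's body (76 mm by 85 mm) begins 54 mm behind the grasp point. The pads swing forward as they close: fully open they stand 13 mm farther back than shut.
Start: joints at [1.557, 0.501, -0.427, 1.55, 0.221, 1.138, -0.21], TCP at [177.665, -625.248, 231.31] pointing down, gripper open.
Joint ranges: [-2.88, 2.88], [-0.31, 2.03], [-1.54, 1.56], [0.2, 2.42], [-1.41, 4.55], [0.19, 2.02], [-2.57, 2.57]. Speed limits (rad/s): [2.57, 2.57, 3.14, 3.14, 3.14, 3.14, 3.14].

### API

Orientations are given as [roll, pitch, yaw] about the fixed x, y, z axes, in that order (R = Rz(yaw) Ry(pitch) Rx(roll)).
In Python, from bench import readout, cams, manip gives the robot as it stands.
- The arm moves only by the tool servo_tool, never from a script. Its argument "targets" is a list of rows, each an object with "rot": the turn, a rotation vector about the tool's x, y, z in rad, a list of three; "travel": the shift along the tool's x, y, z in m, a list of three; "gripper": the gripper's target within -1 to 1 (shut at 1, half-way at 0, fully open at -1). In form: [{"rot": [rx, ry, rz], "travel": [dx, dy, dz], "gripper": gripper}, ...]. A call has 1 to 12 rows; each row is the pose to reach, as a shift and turn from the pose commanded when the call began, along the tool's axes at that moment; what a row does not reach only later rows make up. A row lasts 1/12 s, in which the tool goes at most 41.7 mm and 7.16 degrees, less where a joint would pass 70% of its speed; a pose out of reach is approached as far as the arm can. A call with a gripper value outside its range is refused whole. The fingers move at their own pace and stop on an object; "grip_force" is the grip in N (left out, the last holds). Time passes only in rows, so rows that repeat a pose let the fingers close. It gives the time, the measured TCP pose, the force, the opening and the grip force at its end, in the units of the state.
- readout.sense(): the state, without advancing time (a new reading comes with each control period).
- cams.read_camera(name): name is "scene" or "top"; returns a dict with "color" (420x560x3 uint8, red, green, blue), "fx", "fy", "cx", "cy" (pixels), "D" ([k1, k2, p1, p2, k3] as OpenCV has them; the pictures are not rectified), "view" (4x4, takes a point from world to camera coordinates). Camera axes: x right, y down, z forward; pixel columns grow to the right and rows downward; lengths in mm; the calibration is good to about 2 mm. A picture is of the moment at which its call begins. There is no depth.
- manip.hand_in(): hands the job in; it is judged then, once.
The state is a dict: "time": time; "q": joint angles; "joint_velocities": joint speeds; "joint_torque": joint torques, N m; "tool_pos": TCP position; "tcp_rot": TCP orientation; "ft_force": force on the tool from outside, world axes, zero at the start; "torque": the same for the moment, N m; "grip_width": opening from 0.0 (shut) to 1.0 (fully open); "grasp_force": force on a finger pad.
Only numpy, scipy, OpenCV 4.12 (cv2) and the standard library are available. Lean on these libraries where they do the work, as an engineer would, in place of code of your own. Each camera call takes 0.05 s, during which the arm holds its last target. There are 200 camera calls.

## Working session

There is one attempt and no reset: what is moved stays moved. The work goes in short steps, Python scripts to look and compute and a tool call to move; the robot and the scene stay as the last step left them, time stands still between calls to the robot, and variables do not carry over. Pictures are saved under pics/ and viewed, at most 12 in all, crops included, and the job is handed in when it is done.

Besides the shell and the picture viewer there is one more tool, called after "Emit:" as a command line: name --argument value ..., lists and objects as JSON in quotes. servo_tool: Moves the arm, as the interface text tells. Its arguments: {"type":"object","properties":{"targets":{"type":"array","items":{"type":"object","properties":{"rot":{"type":"array","items":{"type":"number"}},"travel":{"type":"array","items":{"type":"number"}},"gripper":{"type":"number"}}}},"grip_force":{"type":"number"}},"required":["targets"]}

```bash
mkdir -p pics; python3 - <<'E'
from bench import readout,cams,manip
import cv2,pickle
s=readout.sense();print({k:s[k] for k in("time","tool_pos","tcp_rot","grip_width","ft_force")},manip.grip_depth)
d={}
for n in("scene","top"):
    c=cams.read_camera(n);d[n]=c
    cv2.imwrite(f"pics/{n}0.png",cv2.resize(c["color"][:,:,::-1],(800,600),interpolation=cv2.INTER_CUBIC))
    print(n,c["fx"],c["fy"],c["cx"],c["cy"],c["D"],c["view"])
pickle.dump(d,open("c0.pkl","wb"))
E
```

```text
{'time': 0.0, 'tool_pos': array([ 177.38134869, -624.60149914,  230.27867821]), 'tcp_rot': array([-3.13965748e+00, -3.07031412e-05,  2.76853764e-01]), 'grip_width': 0.9942535567376524, 'ft_force': array([0.87614151, 0.72263402, 0.31809678])} 18.700000000000003
scene 446.40444150319746 446.40444150319746 281.5936151129995 208.7272076973095 [-0.11324266  0.          0.          0.          0.        ] [[-3.51735427e-01  9.36098804e-01  1.10362856e-03  1.99861034e+02]
 [ 7.92072401e-01  2.98246001e-01 -5.32607392e-01 -3.75880047e+02]
 [-4.98902296e-01 -1.86462735e-01 -8.46361712e-01  1.29832387e+03]
 [ 0.00000000e+00  0.00000000e+00  0.00000000e+00  1.00000000e+00]]
top 398.95197676618227 398.95197676618227 282.33598779471885 207.40235527988344 [0.02869501 0.         0.         0.         0.        ] [[-2.50455733e-02 -9.99210932e-01 -3.08258343e-02  1.89724431e+01]
 [-9.90209230e-01  2.90321850e-02 -1.36538684e-01  5.73033769e+02]
 [ 1.37325887e-01  2.71043360e-02 -9.90155016e-01  8.52535957e+02]
 [ 0.00000000e+00  0.00000000e+00  0.00000000e+00  1.00000000e+00]]
```

View pics/scene0.png

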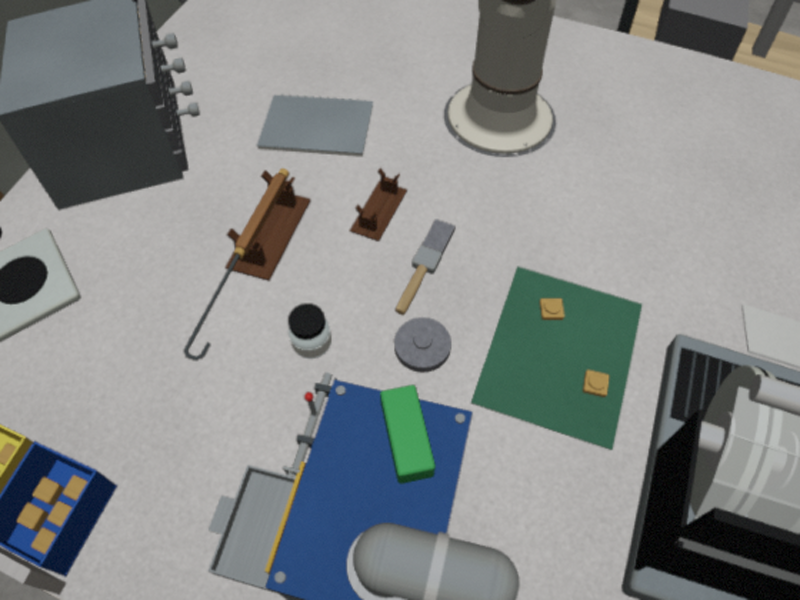

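View pics/top0.png

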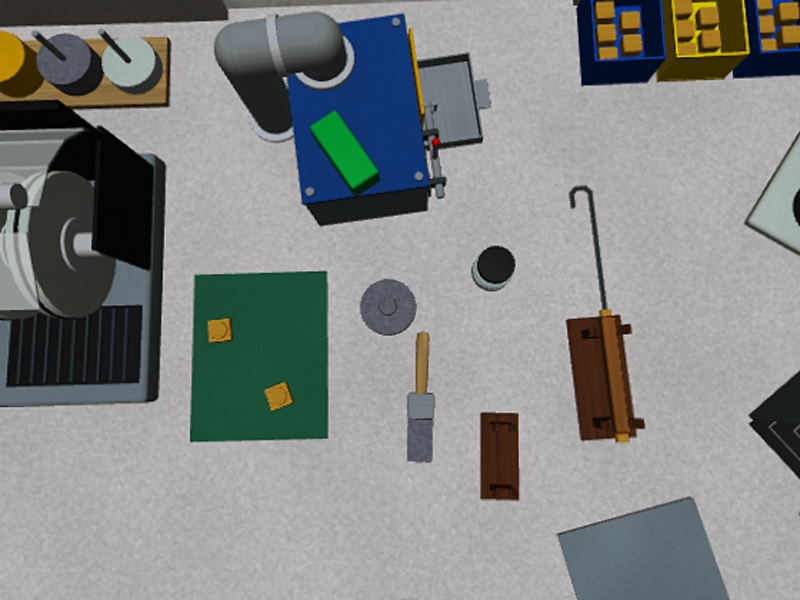

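The scene view shows the trap lid's front corners at (335,379) and (471,410), the ball at (309,397), and the rod from (285,172) to (238,253) with its hook at (195,352). The top view shows the lid corners at (303,204), (429,187) and (407,14), the ball at (435,142), and the handle from (622,440) to (605,311) with its hook at (581,187).

```bash
cat > h.py <<'E'
import numpy as np,cv2,pickle
from scipy.optimize import least_squares
def K(c): return np.array([[c["fx"],0,c["cx"]],[0,c["fy"],c["cy"]],[0,0,1.]])
def proj(c,P):
    V=c["view"]; return cv2.projectPoints(np.atleast_2d(P).astype(float),cv2.Rodrigues(V[:3,:3])[0],V[:3,3],K(c),np.array(c["D"]))[0][:,0]
def px(p): return (np.array(p,float)+.5)*.7-.5   # 800x600 picture -> camera pixel
def place(p,L):
    a=p[2];L=np.atleast_2d(L).astype(float);R=np.array([[np.cos(a),-np.sin(a),0],[np.sin(a),np.cos(a),0],[0,0,1]])
    return L@R.T+[p[0],p[1],0]
def fit(d,obs,p0):
    f=lambda p:np.concatenate([(proj(d[n],place(p,L))[0]-px(u)) for n,L,u in obs])
    r=least_squares(f,p0,loss="soft_l1");return r.x,f(r.x).reshape(-1,2)
def tri(d,us,ps=None):
    f=lambda P:np.concatenate([proj(d[n],P)[0]-px(u) for n,u in us])
    r=least_squares(f,[600,0,100]);return r.x,r.fun
def crop(d,n,ctr,w,lines,out=(400,600)):
    c=d[n];k=out[0]/w;h=w*out[1]/out[0];o=np.array(ctr)-[w/2,h/2]
    M=np.array([[k,0,-o[0]*k],[0,k,-o[1]*k]])
    im=cv2.warpAffine(c["color"][:,:,::-1].copy(),M,out,flags=cv2.INTER_CUBIC)
    for L,col in lines:
        q=((proj(c,L)-o)*k).round().astype(int); cv2.polylines(im,[q.reshape(-1,1,2)],False,col,1)
    return im
E
python3 - <<'E'
from h import *
d=pickle.load(open("c0.pkl","rb"))
t,r=fit(d,[("top",(0,90,143),(303,204)),("top",(0,-90,143),(429,187)),("top",(260,-90,143),(407,14)),("scene",(0,-90,143),(335,379)),("scene",(0,90,143),(471,410)),("scene",(260,-90,143),(268,588))],[700,0,0])
print("trap",t,r.round(1).tolist())
b,rb=tri(d,[("top",(435,142)),("scene",(309,397))]);print("ball",b,rb)
a=t[2];R=np.array([[np.cos(a),-np.sin(a)],[np.sin(a),np.cos(a)]]);print("ball in trap",R.T@(b[:2]-t[:2]))
rd,r=fit(d,[("top",(85,0,66),(605,311)),("top",(-85,0,66),(622,440)),("scene",(-85,0,66),(285,172)),("scene",(85,0,66),(238,253)),("top",(285,0,66),(581,188)),("scene",(285,14,66),(196,355))][:4],[400,-400,0])
print("rod",rd,r.round(1).tolist())
hz=66
rodl=place(rd,[[-85,10,77],[85,10,77],[85,-10,77],[-85,-10,77],[-85,10,77]]);hk=place(rd,[[85,0,hz],[285,0,hz],[285,28,hz],[254.5,28,hz]])
lid=place(t,[[260,-90,143],[0,-90,143],[0,90,143],[260,90,143]])
bx=place(t,[[-30,-106,122],[200,-106,122]])
Y=(0,255,255);ms=[(rodl,Y),(hk,Y),(lid,Y),(bx,(255,0,255)),(np.array([b-[0,0,52],b]),(0,255,0))]
A=[]
for n in("scene","top"):
    for w,P in((95,place(rd,[110,0,66])),(95,b)):
        A.append(crop(d,n,proj(d[n],P)[0],w if n=="top" or P is b else 130,ms,(400,300)) if 0 else crop(d,n,proj(d[n],P)[0],150,ms,(400,300)))
cv2.imwrite("pics/ov.png",np.vstack([np.hstack(A[:2]),np.hstack(A[2:])]))
pickle.dump((t,b,rd),open("m.pkl","wb"))
E
```

```text
trap [7.07196028e+02 5.07775933e+01 1.17960636e-01] [[-0.1, -0.4], [-0.4, -1.6], [-3.3, 1.3], [-0.5, 0.1], [-0.3, 0.1], [-0.3, -3.2]]
ball [765.15243133 -48.31977441 179.35365369] [-0.16113459  0.06356125 -0.15524005 -0.01758057]
ball in trap [  45.89114957 -105.22944152]
rod [ 445.75550228 -302.26084836    6.33403323] [[0.6, 3.9], [-0.7, -4.6], [-2.4, 2.8], [1.3, -2.3]]
```

View pics/ov.png

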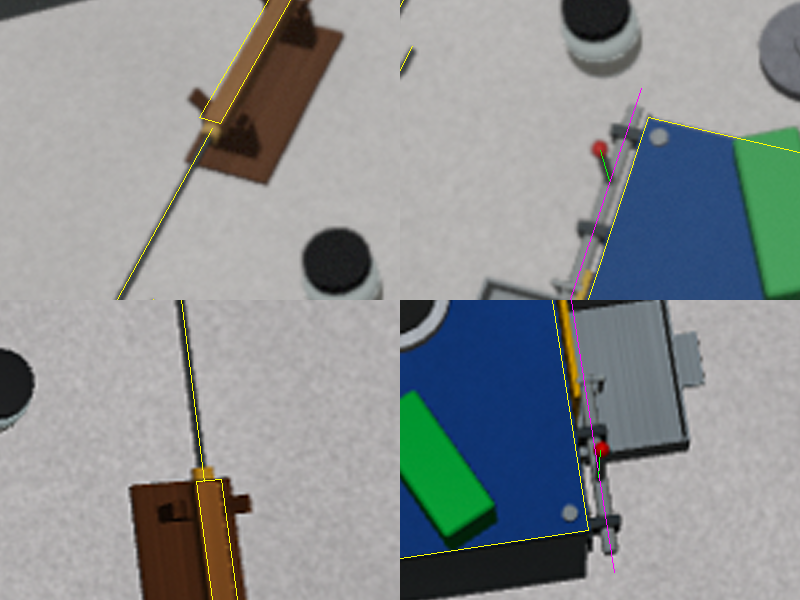

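The overlay shows the rod axis and ball fit well. The bolt tube runs about 0.03 rad off the fitted trap yaw, and the handle has brass ends. I'll refit using the bolt ends and the hook.

```bash
cat >> h.py <<'E'
def go(s,dw):  # world shift (mm) -> travel (m) in tool axes
    from scipy.spatial.transform import Rotation as Rn
    return (Rn.from_euler("xyz",s["tcp_rot"]).as_matrix().T@np.array(dw,float)/1000).round(4)
E
python3 - <<'E'
from h import *
from bench import readout
d=pickle.load(open("c0.pkl","rb"));t,b,rd=pickle.load(open("m.pkl","rb"))
# crop px -> 800-picture px
def un(n,q): 
    o=proj(d[n],b)[0]-[75,56.25]; return ((np.array(q)*.375+o)+.5)/.7-.5
f,_=tri(d,[("top",un("top",(611-400,551-300))),("scene",un("scene",(639-400,106)))])
m,_=tri(d,[("top",un("top",(600-400,449-300))),("scene",un("scene",(600-400,149)))])
print("bolt front",f,"ball",m,"yaw",np.arctan2(*(m-f)[1::-1]))
rd,r=fit(d,[("top",(0,0,77),(613.5,375.5)),("scene",(0,0,77),(261.5,212)),("top",(95,0,66),(604,313)),("top",(288.5,14,66),(581,186)),("top",(285,0,66),(590,192)),("top",(254.5,28,66),(572.5,207)),("scene",(288.5,14,66),(193,357)),("scene",(254.5,28,66),(207,345))],[445,-302,.05])
print("rod",rd,r.round(1).tolist())
g=place(rd,[20,0,47.3])[0];s=readout.sense();print("grasp TCP",g,"travel at 200:",go(s,[*(g[:2]-s["tool_pos"][:2]),330-s["tool_pos"][2]]),"rotz",s["tcp_rot"][2]-rd[2])
pickle.dump((t,b,rd),open("m.pkl","wb"))
E
```

```text
bolt front [705.53837656 -54.41707328 124.88745528] ball [765.13892321 -48.17906769 181.09728239] yaw 0.1042838782008544
rod [ 4.44711143e+02 -2.99127577e+02  3.98458342e-02] [[0.1, -0.5], [0.5, -3.4], [-0.2, -1.6], [-0.5, 0.4], [-0.2, -2.8], [0.7, 1.1], [-2.2, 0.5], [1.2, -2.7]]
grasp TCP [ 464.69526864 -298.33087085   47.3       ] travel at 200: [ 0.3655 -0.2356 -0.0992] rotz 0.23701930138028127
```

Emit:
servo_tool --targets '[{"travel": [0.03, -0.02, -0.03], "rot": [0, 0, 0], "gripper": -1}, {"travel": [0.066, -0.04, -0.05], "rot": [0, 0, 0.05], "gripper": -1}, {"travel": [0.1, -0.062, -0.05], "rot": [0, 0, 0.1], "gripper": -1}, {"travel": [0.134, -0.085, -0.05], "rot": [0, 0, 0.15], "gripper": -1}, {"travel": [0.168, -0.107, -0.05], "rot": [0, 0, 0.2], "gripper": -1}, {"travel": [0.2, -0.13, -0.05], "rot": [0, 0, 0.232], "gripper": -1}, {"travel": [0.234, -0.15, -0.05], "rot": [0, 0, 0.232], "gripper": -1}, {"travel": [0.268, -0.172, -0.04], "rot": [0, 0, 0.232], "gripper": -1}, {"travel": [0.3, -0.194, -0.02], "rot": [0, 0, 0.232], "gripper": -1}, {"travel": [0.333, -0.215, 0.0], "rot": [0, 0, 0.232], "gripper": -1}, {"travel": [0.355, -0.23, 0.03], "rot": [0, 0, 0.232], "gripper": -1}, {"travel": [0.3655, -0.2356, 0.05], "rot": [0, 0, 0.232], "gripper": -1}]'

```text
time: 1.1
tool_pos: [467.2, -293.7, 180.0]
tcp_rot: [-3.14, -0.001, 0.05]
ft_force: [-0.8, 0.5, 0.0]
grip_width: 1.0
grasp_force: 0.0
```

Emit:
servo_tool --targets '[{"travel": [0, 0, 0], "rot": [0, 0, 0], "gripper": -1}, {"travel": [0, 0, 0], "rot": [0, 0, 0], "gripper": -1}, {"travel": [0, 0, 0], "rot": [0, 0, 0], "gripper": -1}]'

```text
time: 1.35
tool_pos: [464.5, -299.9, 181.8]
tcp_rot: [3.141, 0.0, 0.044]
ft_force: [0.3, -0.3, -0.3]
grip_width: 1.0
grasp_force: 0.0
```

```bash
cat > look.py <<'E'
import sys
from h import *
from bench import readout,cams
n=sys.argv[1]
d={k:cams.read_camera(k) for k in("scene","top")};pickle.dump(d,open(n+".pkl","wb"))
s=readout.sense();print(s["time"],s["tool_pos"].round(1),s["tcp_rot"].round(4),s["ft_force"].round(2),s["torque"].round(2),s["grip_width"],s["grasp_force"])
E
cat > two.py <<'E'
import sys
from h import *
# two.py name x y z width: both views side by side around world point
n=sys.argv[1];P=[float(v) for v in sys.argv[2:5]];w=float(sys.argv[5]);d=pickle.load(open(n+".pkl","rb"))
A=[]
for k in("scene","top"):
    c=proj(d[k],P)[0];print(k,"ctr",c.round(1),"px per cam px",400/w);A.append(crop(d,k,c,w,[]))
cv2.imwrite(f"pics/{n}.png",np.hstack(A))
E
python3 look.py l1; python3 two.py l1 465 -298 90 130
```

```text
1.45 [ 464.7 -300.8  182.6] [ 3.1396e+00 -1.2000e-03  4.2100e-02] [ 0.25 -0.14  0.6 ] [-0.05  0.01  0.05] 0.9977568104298924 0.0
scene ctr [178.9 147.6] px per cam px 3.076923076923077
top ctr [430.2 252.2] px per cam px 3.076923076923077
```

View pics/l1.png

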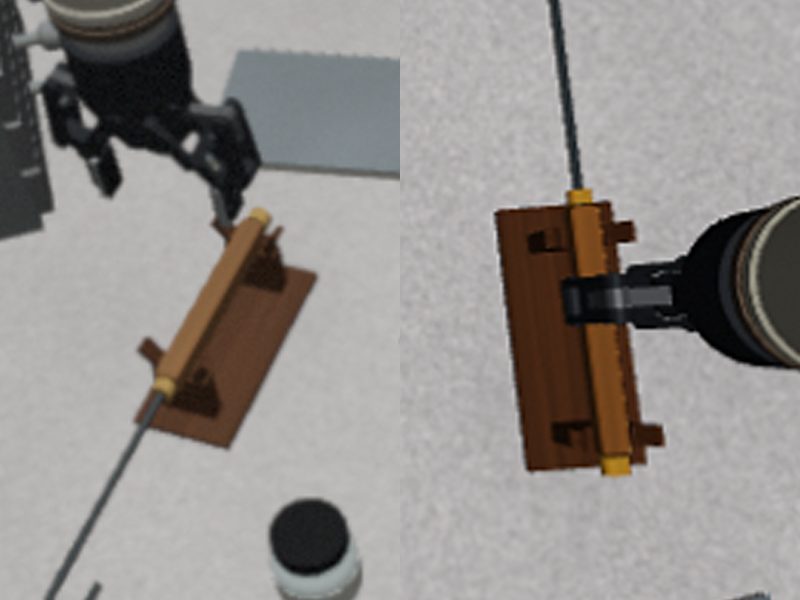

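The gripper stands over the handle. Brass ends are at (258,214) and (164,388) in the scene view, and at (180,194) and (216,468) in the top half. I'll triangulate these.

```bash
python3 - <<'E'
from h import *
d=pickle.load(open("l1.pkl","rb"))
def un(n,q): return ((np.array(q)*130/400+proj(d[n],[465,-298,90])[0]-[65,97.5])+.5)/.7-.5
F,e1=tri(d,[("scene",un("scene",(164,388))),("top",un("top",(180,194)))])
B,e2=tri(d,[("scene",un("scene",(258,214))),("top",un("top",(216,468)))])
print(F,B,(F+B)/2,np.linalg.norm(F-B),np.arctan2(*(F-B)[1::-1]),e1,e2)
E
```

```text
[ 537.77597206 -295.75565246   70.28780048] [ 354.39251065 -306.01067445   72.08892497] [ 446.08424135 -300.88316345   71.18836273] 183.6788050997547 0.05586301052518975 [-0.45996401 -0.09327496 -0.38064397  0.16556931] [ 0.21586037  0.03909626  0.15988791 -0.06806936]
```

Emit:
servo_tool --targets '[{"travel": [0, 0, 0.03], "rot": [0, 0, -0.005], "gripper": -1}, {"travel": [0, -0.001, 0.06], "rot": [0, 0, -0.005], "gripper": -1}, {"travel": [0, -0.001, 0.09], "rot": [0, 0, -0.005], "gripper": -1}, {"travel": [0, -0.001, 0.11], "rot": [0, 0, -0.005], "gripper": -1}, {"travel": [0, -0.001, 0.125], "rot": [0, 0, -0.005], "gripper": -1}, {"travel": [0, -0.001, 0.135], "rot": [0, 0, -0.005], "gripper": -1}, {"travel": [0, -0.001, 0.135], "rot": [0, 0, -0.005], "gripper": -1}, {"travel": [0, -0.001, 0.135], "rot": [0, 0, -0.005], "gripper": -1}]'

```text
time: 2.12
tool_pos: [464.9, -298.7, 47.0]
tcp_rot: [3.141, -0.001, 0.049]
ft_force: [0.2, -1.0, 0.5]
grip_width: 1.0
grasp_force: 0.0
```

Emit:
servo_tool --grip_force 90 --targets '[{"travel": [0, 0, 0], "rot": [0, 0, 0], "gripper": 0.2}, {"travel": [0, 0, 0], "rot": [0, 0, 0], "gripper": 0.4}, {"travel": [0, 0, 0], "rot": [0, 0, 0], "gripper": 0.5}, {"travel": [0, 0, 0], "rot": [0, 0, 0], "gripper": 0.6}, {"travel": [0, 0, 0], "rot": [0, 0, 0], "gripper": 0.8}, {"travel": [0, 0, 0], "rot": [0, 0, 0], "gripper": 1}, {"travel": [0, 0, 0], "rot": [0, 0, 0], "gripper": 1}, {"travel": [0, 0, 0], "rot": [0, 0, 0], "gripper": 1}, {"travel": [0, 0, 0], "rot": [0, 0, 0], "gripper": 1}, {"travel": [0, 0, 0], "rot": [0, 0, 0], "gripper": 1}]'

```text
time: 2.95
tool_pos: [465.3, -298.5, 47.2]
tcp_rot: [3.14, -0.001, 0.05]
ft_force: [-1.4, -0.4, 6.7]
grip_width: 0.222
grasp_force: 88.8
```

Emit:
servo_tool --targets '[{"travel": [0, 0, -0.005], "rot": [0, 0, 0], "gripper": 1}, {"travel": [0, 0, -0.015], "rot": [0, 0, 0], "gripper": 1}, {"travel": [0, 0, -0.03], "rot": [0, 0, 0], "gripper": 1}, {"travel": [0, 0, -0.045], "rot": [0, 0, 0], "gripper": 1}, {"travel": [0, 0, -0.06], "rot": [0, 0, 0], "gripper": 1}, {"travel": [0, 0, -0.075], "rot": [0, 0, 0], "gripper": 1}, {"travel": [0, 0, -0.087], "rot": [0, 0, 0], "gripper": 1}, {"travel": [0, 0, -0.092], "rot": [0, 0, 0], "gripper": 1}, {"travel": [0, 0, -0.092], "rot": [0, 0, 0], "gripper": 1}, {"travel": [0, 0, -0.092], "rot": [0, 0, 0], "gripper": 1}, {"travel": [0, 0, -0.092], "rot": [0, 0, 0], "gripper": 1}]'

```text
time: 3.87
tool_pos: [464.1, -297.4, 137.5]
tcp_rot: [-3.141, 0.001, 0.05]
ft_force: [-0.6, 0.1, -3.3]
grip_width: 0.223
grasp_force: 88.7
```

```bash
python3 look.py l2; python3 two.py l2 723 -273 158 70
```

```text
3.9667 [ 464.1 -297.3  137.3] [-3.1403e+00  1.4000e-03  4.9800e-02] [ 0.08  0.2  -3.63] [ 0.05  0.07 -0.01] 0.21888718449299713 88.67129445075989
scene ctr [122.2 224.8] px per cam px 5.714285714285714
top ctr [419.1 119.7] px per cam px 5.714285714285714
```

View pics/l2.png

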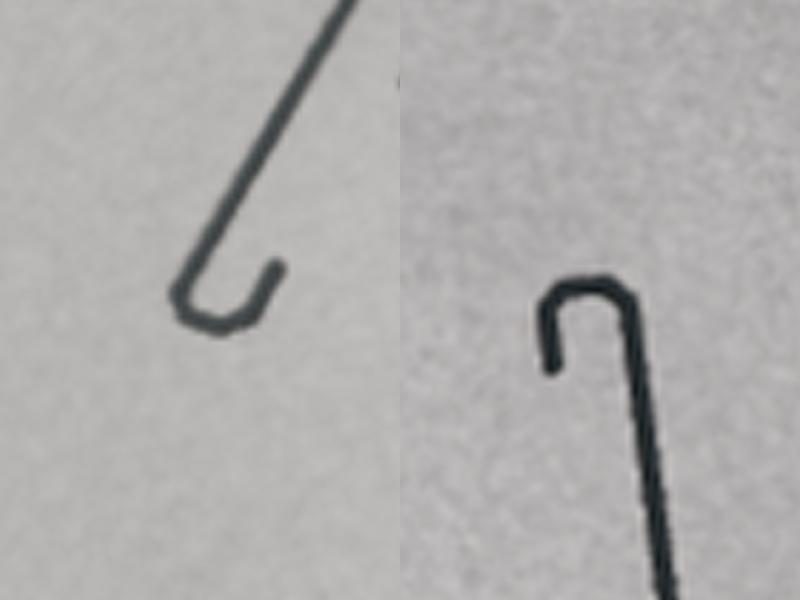

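The hook is clear in both views. The tip is at (279,265) in the scene half and (153,370) in the top half, and the cross-bar middle is at (217,324) and (190,285).

```bash
python3 - <<'E'
from h import *
d=pickle.load(open("l2.pkl","rb"))
def un(n,q): return ((np.array(q)*70/400+proj(d[n],[723,-273,158])[0]-[35,52.5])+.5)/.7-.5
for nm,a,b,L in (("tip",(279,265),(153,368),(254.5,28)),("bar",(217,324),(190,285),(285,14)),("cor",(181,293),(232,300),(283,0))):
    P,e=tri(d,[("scene",un("scene",a)),("top",un("top",b))]);print(nm,P.round(1),e.round(1), "mid est",place([0,0,0.05],[*L,0])[0][:2])
    print("  implied mid",(P[:2]-place([0,0,0.05],[*L,0])[0][:2]).round(1))
E
```

```text
tip [ 700.1 -256.   155.6] [-0.1 -0.  -0.1  0.1] mid est [252.78252453  40.68470587]
  implied mid [ 447.3 -296.7]
bar [ 728.3 -267.9  155. ] [-1.7 -0.4 -1.5  0.7] mid est [283.94411584  28.22656689]
  implied mid [ 444.4 -296.1]
cor [ 722.6 -283.1  156.5] [-0.7 -0.2 -0.6  0.3] mid est [282.64632369  14.1441049 ]
  implied mid [ 439.9 -297.2]
```

Emit:
servo_tool --targets '[{"travel": [0.008, -0.012, -0.002], "rot": [0, 0, -0.01], "gripper": 1}, {"travel": [0.02, -0.03, -0.002], "rot": [0, 0, -0.02], "gripper": 1}, {"travel": [0.035, -0.051, -0.002], "rot": [0, 0, -0.03], "gripper": 1}, {"travel": [0.05, -0.074, -0.002], "rot": [0, 0, -0.04], "gripper": 1}, {"travel": [0.065, -0.097, -0.002], "rot": [0, 0, -0.05], "gripper": 1}, {"travel": [0.08, -0.12, -0.002], "rot": [0, 0, -0.055], "gripper": 1}, {"travel": [0.092, -0.136, -0.002], "rot": [0, 0, -0.055], "gripper": 1}, {"travel": [0.0995, -0.146, -0.002], "rot": [0, 0, -0.055], "gripper": 1}, {"travel": [0.0995, -0.146, -0.002], "rot": [0, 0, -0.055], "gripper": 1}, {"travel": [0.0995, -0.146, -0.002], "rot": [0, 0, -0.055], "gripper": 1}, {"travel": [0.0995, -0.146, -0.002], "rot": [0, 0, -0.055], "gripper": 1}]'

```text
time: 4.88
tool_pos: [556.1, -148.3, 139.8]
tcp_rot: [3.141, 0.002, 0.104]
ft_force: [-0.1, 0.1, -3.0]
grip_width: 0.219
grasp_force: 88.7
```

```bash
python3 look.py l3; python3 two.py l3 785 -75 160 80
```

```text
4.9833 [ 556.  -148.8  140. ] [3.1409e+00 1.1000e-03 1.0230e-01] [-0.97  0.19 -3.32] [-0.04  0.02  0.01] 0.22136050462821427 88.73658299446106
scene ctr [199.1 286.8] px per cam px 5.0
top ctr [317.   93.2] px per cam px 5.0
```

View pics/l3.png

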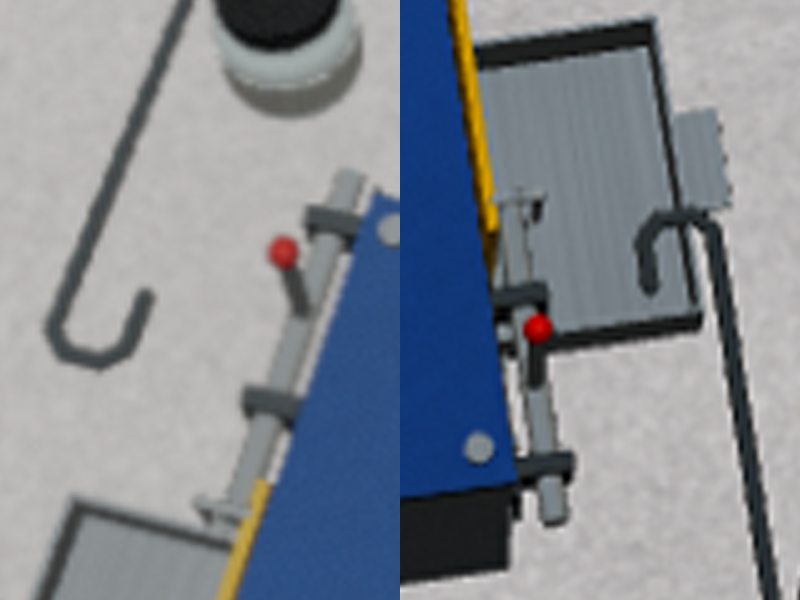

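The tip is at (148,294) in the scene half and (251,289) in the top half. The bar is at (95,360) and (286,216), and the ball is at (284,252) and (139,328).

```bash
python3 - <<'E'
from h import *
d=pickle.load(open("l3.pkl","rb"))
def un(n,q): return ((np.array(q)*80/400+proj(d[n],[785,-75,160])[0]-[40,60])+.5)/.7-.5
P={}
for nm,a,b in (("tip",(148,294),(251,289)),("bar",(95,360),(286,216)),("ball",(284,252),(139,328))):
    P[nm],e=tri(d,[("scene",un("scene",a)),("top",un("top",b))]);print(nm,P[nm].round(1),e.round(1))
a=.105;R=np.array([[np.cos(a),np.sin(a)],[-np.sin(a),np.cos(a)]])
for nm,o in(("tip",(-23,14)),("bar",(7.5,0))):
    h=R@(P[nm]-P["ball"])[:2]-o;print("hook point rel. stem in trap axes",nm,h)
E
```

```text
tip [789.3 -94.8 158.2] [-0.4 -0.1 -0.4  0.2]
bar [ 818.7 -105.7  156. ] [-2.5 -0.4 -2.7  1.1]
ball [765.1 -48.9 181.2] [-0.3 -0.  -0.3  0.1]
hook point rel. stem in trap axes tip [ 42.25382816 -62.15484386]
hook point rel. stem in trap axes bar [ 39.86088463 -62.08892354]
```

Emit:
servo_tool --targets '[{"travel": [0, -0.008, 0], "rot": [0, 0, 0], "gripper": 1}, {"travel": [0, -0.02, 0], "rot": [0, 0, 0], "gripper": 1}, {"travel": [0, -0.032, 0], "rot": [0, 0, 0], "gripper": 1}, {"travel": [0, -0.044, 0], "rot": [0, 0, 0], "gripper": 1}, {"travel": [0, -0.055, 0], "rot": [0, 0, 0], "gripper": 1}, {"travel": [0, -0.061, 0], "rot": [0, 0, 0], "gripper": 1}, {"travel": [0, -0.061, 0], "rot": [0, 0, 0], "gripper": 1}, {"travel": [0, -0.061, 0], "rot": [0, 0, 0], "gripper": 1}, {"travel": [0, -0.061, 0], "rot": [0, 0, 0], "gripper": 1}]'

```text
time: 5.73
tool_pos: [550.6, -87.0, 140.3]
tcp_rot: [3.141, -0.0, 0.104]
ft_force: [0.9, -0.4, -3.6]
grip_width: 0.219
grasp_force: 88.7
```

Emit:
servo_tool --targets '[{"travel": [-0.003, 0, 0], "rot": [0, 0, 0], "gripper": 1}, {"travel": [-0.008, 0, 0], "rot": [0, 0, 0], "gripper": 1}, {"travel": [-0.013, 0, 0], "rot": [0, 0, 0], "gripper": 1}, {"travel": [-0.018, 0, 0], "rot": [0, 0, 0], "gripper": 1}, {"travel": [-0.023, 0, 0], "rot": [0, 0, 0], "gripper": 1}, {"travel": [-0.026, 0, 0], "rot": [0, 0, 0], "gripper": 1}, {"travel": [-0.028, 0, 0], "rot": [0, 0, 0], "gripper": 1}, {"travel": [-0.028, 0, 0], "rot": [0, 0, 0], "gripper": 1}, {"travel": [-0.028, 0, 0], "rot": [0, 0, 0], "gripper": 1}]'

```text
time: 6.48
tool_pos: [522.8, -89.3, 140.5]
tcp_rot: [3.141, -0.0, 0.105]
ft_force: [-0.7, 0.7, -2.4]
grip_width: 0.218
grasp_force: 88.7
```

```bash
python3 look.py l4; python3 two.py l4 775 -50 160 50
```

```text
6.5833 [523.  -89.2 140.4] [-3.1416e+00 -5.0000e-04  1.0480e-01] [-0.3   0.18 -3.03] [ 0.05 -0.03  0.04] 0.22108304760135836 88.72278928756714
scene ctr [214.2 286.6] px per cam px 8.0
top ctr [304.6  98.5] px per cam px 8.0
```

View pics/l4.png

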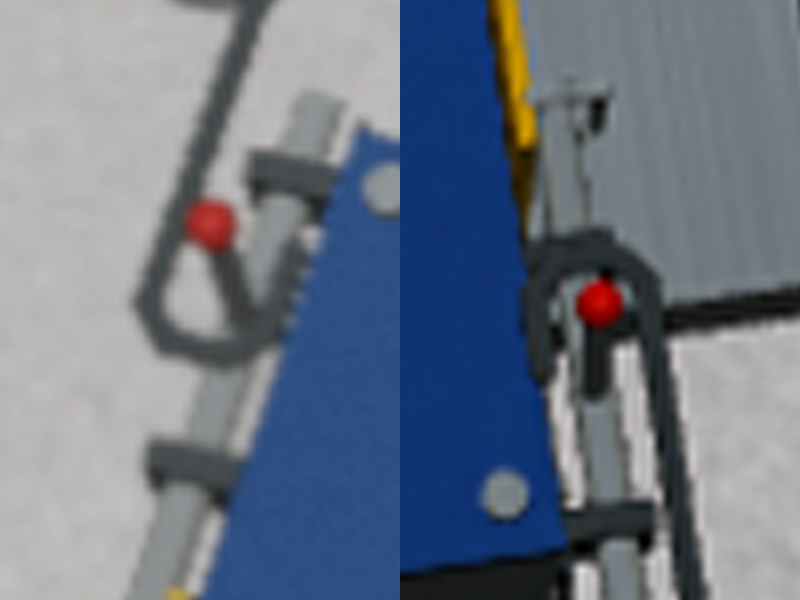

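The stem stands inside the hook, with the ball at (211,225) in the scene half and (200,300) in the top half, about 12 mm short of the cross bar. I'll pull in small steps.

Emit:
servo_tool --targets '[{"travel": [-0.003, 0, 0], "rot": [0, 0, 0], "gripper": 1}, {"travel": [-0.006, 0, 0], "rot": [0, 0, 0], "gripper": 1}, {"travel": [-0.008, 0, 0], "rot": [0, 0, 0], "gripper": 1}, {"travel": [-0.009, 0, 0], "rot": [0, 0, 0], "gripper": 1}, {"travel": [-0.01, 0, 0], "rot": [0, 0, 0], "gripper": 1}, {"travel": [-0.011, 0, 0], "rot": [0, 0, 0], "gripper": 1}, {"travel": [-0.012, 0, 0], "rot": [0, 0, 0], "gripper": 1}, {"travel": [-0.013, 0, 0], "rot": [0, 0, 0], "gripper": 1}, {"travel": [-0.014, 0, 0], "rot": [0, 0, 0], "gripper": 1}, {"travel": [-0.015, 0, 0], "rot": [0, 0, 0], "gripper": 1}]'

```text
time: 7.42
tool_pos: [509.1, -90.6, 140.8]
tcp_rot: [3.142, -0.003, 0.105]
ft_force: [5.2, 1.0, -4.5]
grip_width: 0.22
grasp_force: 88.6
```

Emit:
servo_tool --targets '[{"travel": [-0.0008, 0, 0], "rot": [0, 0, 0], "gripper": 1}, {"travel": [-0.0016, 0, 0], "rot": [0, 0, 0], "gripper": 1}, {"travel": [-0.0024, 0, 0], "rot": [0, 0, 0], "gripper": 1}, {"travel": [-0.0032, 0, 0], "rot": [0, 0, 0], "gripper": 1}, {"travel": [-0.004, 0, 0], "rot": [0, 0, 0], "gripper": 1}]'

```text
time: 7.83
tool_pos: [505.8, -90.9, 141.0]
tcp_rot: [3.142, -0.004, 0.105]
ft_force: [6.2, 0.2, -4.9]
grip_width: 0.217
grasp_force: 88.5
```

Emit:
servo_tool --targets '[{"travel": [-0.0008, 0, 0], "rot": [0, 0, 0], "gripper": 1}, {"travel": [-0.0016, 0, 0], "rot": [0, 0, 0], "gripper": 1}, {"travel": [-0.0024, 0, 0], "rot": [0, 0, 0], "gripper": 1}, {"travel": [-0.0032, 0, 0], "rot": [0, 0, 0], "gripper": 1}, {"travel": [-0.004, 0, 0], "rot": [0, 0, 0], "gripper": 1}]'

```text
time: 8.25
tool_pos: [501.8, -91.3, 141.0]
tcp_rot: [3.142, -0.004, 0.105]
ft_force: [6.1, 1.3, -3.3]
grip_width: 0.215
grasp_force: 88.5
```

Emit:
servo_tool --targets '[{"travel": [-0.0008, 0, 0], "rot": [0, 0, 0], "gripper": 1}, {"travel": [-0.0016, 0, 0], "rot": [0, 0, 0], "gripper": 1}, {"travel": [-0.0024, 0, 0], "rot": [0, 0, 0], "gripper": 1}, {"travel": [-0.0032, 0, 0], "rot": [0, 0, 0], "gripper": 1}, {"travel": [-0.004, 0, 0], "rot": [0, 0, 0], "gripper": 1}, {"travel": [-0.0048, 0, 0], "rot": [0, 0, 0], "gripper": 1}, {"travel": [-0.0056, 0, 0], "rot": [0, 0, 0], "gripper": 1}, {"travel": [-0.0064, 0, 0], "rot": [0, 0, 0], "gripper": 1}]'

```text
time: 8.92
tool_pos: [495.5, -92.0, 141.0]
tcp_rot: [3.141, -0.004, 0.105]
ft_force: [6.1, 0.9, -4.2]
grip_width: 0.217
grasp_force: 88.5
```

Emit:
servo_tool --targets '[{"travel": [-0.0008, 0, 0], "rot": [0, 0, 0], "gripper": 1}, {"travel": [-0.0016, 0, 0], "rot": [0, 0, 0], "gripper": 1}, {"travel": [-0.0024, 0, 0], "rot": [0, 0, 0], "gripper": 1}, {"travel": [-0.003, 0, 0], "rot": [0, 0, 0], "gripper": 1}]'

```text
time: 9.25
tool_pos: [492.1, -92.4, 140.9]
tcp_rot: [3.141, -0.003, 0.105]
ft_force: [4.8, 0.5, -3.2]
grip_width: 0.221
grasp_force: 88.5
```

Emit:
servo_tool --targets '[{"travel": [-0.0008, 0, 0], "rot": [0, 0, 0], "gripper": 1}, {"travel": [-0.0015, 0, 0], "rot": [0, 0, 0], "gripper": 1}, {"travel": [-0.002, 0, 0], "rot": [0, 0, 0], "gripper": 1}]'

```text
time: 9.5
tool_pos: [490.1, -92.6, 140.9]
tcp_rot: [3.141, -0.003, 0.105]
ft_force: [5.0, 0.7, -4.8]
grip_width: 0.216
grasp_force: 88.5
```

Emit:
servo_tool --targets '[{"travel": [-0.0005, 0, 0], "rot": [0, 0, 0], "gripper": 1}, {"travel": [-0.001, 0, 0], "rot": [0, 0, 0], "gripper": 1}]'

```text
time: 9.67
tool_pos: [489.2, -92.7, 140.9]
tcp_rot: [3.141, -0.003, 0.105]
ft_force: [5.4, 0.3, -4.1]
grip_width: 0.223
grasp_force: 88.5
```

```bash
python3 look.py l5; python3 two.py l5 735 -52 140 50
```

```text
9.7667 [488.9 -92.8 140.8] [ 3.1415e+00 -2.9000e-03  1.0490e-01] [ 5.26  0.85 -3.58] [ 0.05 -0.78 -0.08] 0.2160464936129296 88.51822972297668
scene ctr [223.7 271.5] px per cam px 8.0
top ctr [306.  121.3] px per cam px 8.0
```

View pics/l5.png

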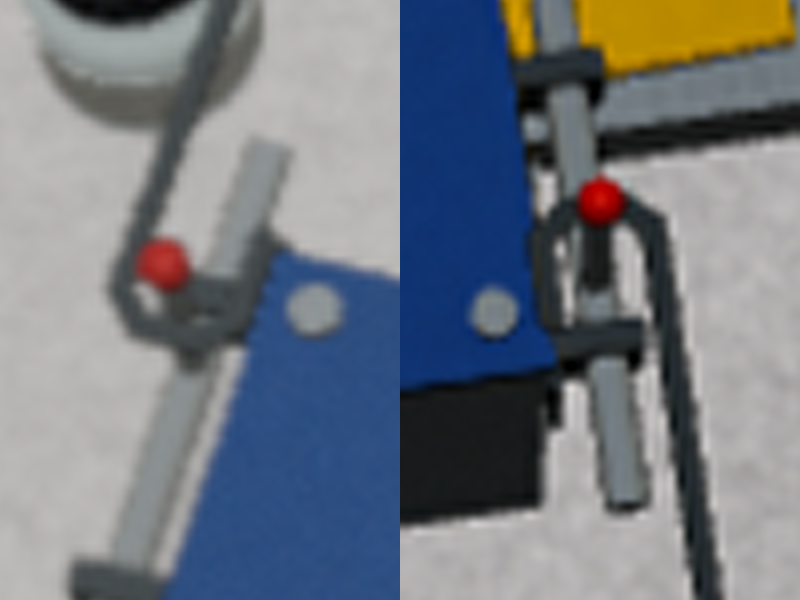

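The yellow flap is already open at top right. The stem base at (595,288) is about 35 px, or roughly 8 mm, short of the front bracket edge at (598,325). I'll continue with care.

Emit:
servo_tool --targets '[{"travel": [-0.0007, 0, 0], "rot": [0, 0, 0], "gripper": 1}, {"travel": [-0.0014, 0, 0], "rot": [0, 0, 0], "gripper": 1}, {"travel": [-0.0021, 0, 0], "rot": [0, 0, 0], "gripper": 1}, {"travel": [-0.0028, 0, 0], "rot": [0, 0, 0], "gripper": 1}]'

```text
time: 10.1
tool_pos: [486.1, -93.1, 140.8]
tcp_rot: [3.141, -0.003, 0.105]
ft_force: [4.9, 0.4, -4.1]
grip_width: 0.223
grasp_force: 88.5
```

Emit:
servo_tool --targets '[{"travel": [-0.0005, 0, 0], "rot": [0, 0, 0], "gripper": 1}, {"travel": [-0.001, 0, 0], "rot": [0, 0, 0], "gripper": 1}]'

```text
time: 10.27
tool_pos: [485.1, -93.2, 140.8]
tcp_rot: [3.141, -0.003, 0.105]
ft_force: [5.2, 0.5, -4.2]
grip_width: 0.219
grasp_force: 88.5
```

Emit:
servo_tool --targets '[{"travel": [-0.0005, 0, 0], "rot": [0, 0, 0], "gripper": 1}, {"travel": [-0.001, 0, 0], "rot": [0, 0, 0], "gripper": 1}]'

```text
time: 10.43
tool_pos: [484.1, -93.3, 140.8]
tcp_rot: [3.141, -0.003, 0.105]
ft_force: [5.7, -0.4, -3.3]
grip_width: 0.216
grasp_force: 88.5
```

Emit:
servo_tool --targets '[{"travel": [-0.0005, 0, 0], "rot": [0, 0, 0], "gripper": 1}, {"travel": [-0.001, 0, 0], "rot": [0, 0, 0], "gripper": 1}]'

```text
time: 10.6
tool_pos: [483.1, -93.4, 140.8]
tcp_rot: [3.141, -0.003, 0.105]
ft_force: [6.3, 0.7, -3.7]
grip_width: 0.217
grasp_force: 88.5
```

Emit:
servo_tool --targets '[{"travel": [-0.0005, 0, 0], "rot": [0, 0, 0], "gripper": 1}, {"travel": [-0.001, 0, 0], "rot": [0, 0, 0], "gripper": 1}]'

```text
time: 10.77
tool_pos: [482.1, -93.5, 140.8]
tcp_rot: [3.141, -0.003, 0.105]
ft_force: [4.7, 0.3, -4.0]
grip_width: 0.217
grasp_force: 88.5
```

Emit:
servo_tool --targets '[{"travel": [-0.0005, 0, 0], "rot": [0, 0, 0], "gripper": 1}, {"travel": [-0.001, 0, 0], "rot": [0, 0, 0], "gripper": 1}]'

```text
time: 10.93
tool_pos: [481.3, -93.6, 140.9]
tcp_rot: [3.141, -0.003, 0.105]
ft_force: [6.3, 0.9, -4.1]
grip_width: 0.218
grasp_force: 88.5
```

Emit:
servo_tool --targets '[{"travel": [-0.0005, 0, 0], "rot": [0, 0, 0], "gripper": 1}, {"travel": [-0.001, 0, 0], "rot": [0, 0, 0], "gripper": 1}]'

```text
time: 11.1
tool_pos: [481.3, -93.6, 141.2]
tcp_rot: [3.141, -0.005, 0.105]
ft_force: [8.5, 1.0, -4.5]
grip_width: 0.22
grasp_force: 88.4
```

Emit:
servo_tool --targets '[{"travel": [-0.0003, 0, 0], "rot": [0, 0, 0], "gripper": 1}, {"travel": [-0.0006, 0, 0], "rot": [0, 0, 0], "gripper": 1}]'

```text
time: 11.27
tool_pos: [481.2, -93.5, 141.3]
tcp_rot: [3.141, -0.006, 0.105]
ft_force: [9.5, 2.1, -5.1]
grip_width: 0.219
grasp_force: 88.4
```

Stop felt: the TCP halts and the force rises to 9.6 N. Now I'll unhook, moving forward and then sideways.

Emit:
servo_tool --targets '[{"travel": [0.002, 0, 0], "rot": [0, 0, 0], "gripper": 1}, {"travel": [0.006, 0, 0], "rot": [0, 0, 0], "gripper": 1}, {"travel": [0.012, 0, 0], "rot": [0, 0, 0], "gripper": 1}, {"travel": [0.018, 0, 0], "rot": [0, 0, 0], "gripper": 1}, {"travel": [0.024, 0, 0], "rot": [0, 0, 0], "gripper": 1}, {"travel": [0.03, 0, 0], "rot": [0, 0, 0], "gripper": 1}, {"travel": [0.036, 0, 0], "rot": [0, 0, 0], "gripper": 1}, {"travel": [0.041, 0, 0], "rot": [0, 0, 0], "gripper": 1}, {"travel": [0.042, 0, 0], "rot": [0, 0, 0], "gripper": 1}, {"travel": [0.042, 0, 0], "rot": [0, 0, 0], "gripper": 1}, {"travel": [0.042, 0, 0], "rot": [0, 0, 0], "gripper": 1}]'

```text
time: 12.18
tool_pos: [519.6, -89.4, 140.2]
tcp_rot: [-3.141, 0.001, 0.105]
ft_force: [-1.3, 0.3, -2.0]
grip_width: 0.222
grasp_force: 88.7
```

```bash
python3 look.py l6; python3 two.py l6 765 -60 140 80
```

```text
12.2833 [519.5 -89.6 140.2] [3.1415e+00 6.0000e-04 1.0470e-01] [-0.33 -0.6  -3.41] [-0.01  0.02 -0.05] 0.22159637438109372 88.73419404029846
scene ctr [212.9 284.2] px per cam px 5.0
top ctr [309.5 107. ] px per cam px 5.0
```

View pics/l6.png

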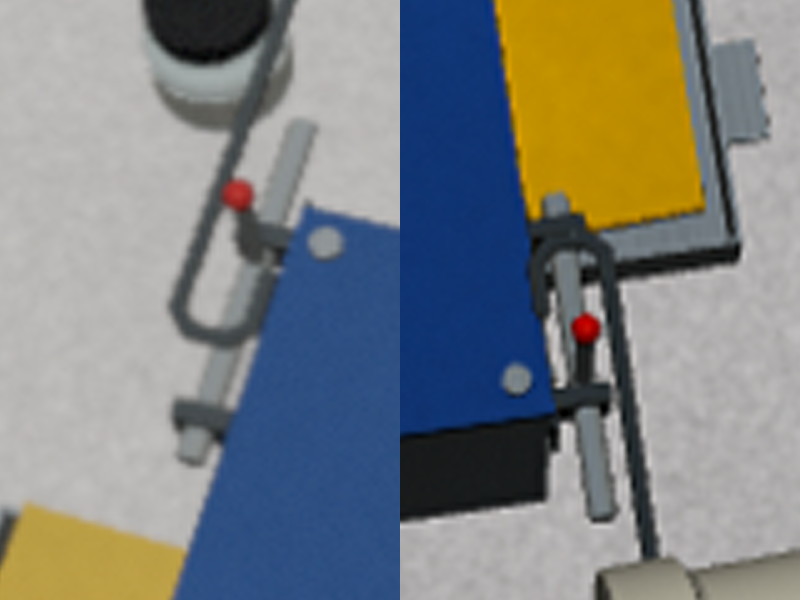

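The hook is ahead of the stem, the bolt is against the bracket, and the flap lies fully open (yellow). The hook tip at (540,312) is just ahead of the stem. I'll move out sideways and return to above the rest.

Emit:
servo_tool --targets '[{"travel": [0.002, 0, 0], "rot": [0, 0, 0], "gripper": 1}, {"travel": [0.004, 0.001, 0], "rot": [0, 0, 0], "gripper": 1}, {"travel": [0.004, 0.008, 0], "rot": [0, 0, 0], "gripper": 1}, {"travel": [0.004, 0.018, 0], "rot": [0, 0, 0], "gripper": 1}, {"travel": [0.004, 0.03, 0], "rot": [0, 0, 0], "gripper": 1}, {"travel": [0.004, 0.042, 0], "rot": [0, 0, 0], "gripper": 1}, {"travel": [0.004, 0.054, 0], "rot": [0, 0, 0], "gripper": 1}, {"travel": [0.004, 0.065, 0], "rot": [0, 0, 0], "gripper": 1}, {"travel": [0.004, 0.065, 0], "rot": [0, 0, 0], "gripper": 1}, {"travel": [0.004, 0.065, 0], "rot": [0, 0, 0], "gripper": 1}]'

```text
time: 13.12
tool_pos: [530.5, -154.9, 140.1]
tcp_rot: [-3.141, 0.0, 0.102]
ft_force: [0.4, 0.6, -2.9]
grip_width: 0.216
grasp_force: 88.7
```

Emit:
servo_tool --targets '[{"travel": [-0.008, 0.013, 0], "rot": [0, 0, 0.01], "gripper": 1}, {"travel": [-0.018, 0.03, 0], "rot": [0, 0, 0.02], "gripper": 1}, {"travel": [-0.03, 0.051, 0], "rot": [0, 0, 0.03], "gripper": 1}, {"travel": [-0.043, 0.073, 0], "rot": [0, 0, 0.04], "gripper": 1}, {"travel": [-0.056, 0.096, 0], "rot": [0, 0, 0.05], "gripper": 1}, {"travel": [-0.068, 0.116, 0], "rot": [0, 0, 0.056], "gripper": 1}, {"travel": [-0.076, 0.13, 0], "rot": [0, 0, 0.056], "gripper": 1}, {"travel": [-0.08, 0.137, 0], "rot": [0, 0, 0.056], "gripper": 1}, {"travel": [-0.08, 0.137, 0], "rot": [0, 0, 0.056], "gripper": 1}, {"travel": [-0.08, 0.137, 0], "rot": [0, 0, 0.056], "gripper": 1}, {"travel": [-0.08, 0.137, 0], "rot": [0, 0, 0.056], "gripper": 1}, {"travel": [-0.08, 0.137, 0], "rot": [0, 0, 0.056], "gripper": 1}]'

```text
time: 14.12
tool_pos: [466.5, -296.3, 140.4]
tcp_rot: [-3.141, -0.001, 0.052]
ft_force: [-0.3, 0.1, -2.6]
grip_width: 0.221
grasp_force: 88.8
```

Emit:
servo_tool --targets '[{"travel": [0, 0, 0], "rot": [0, 0, 0], "gripper": 1}, {"travel": [0, 0, 0], "rot": [0, 0, 0], "gripper": 1}, {"travel": [0, 0, 0], "rot": [0, 0, 0], "gripper": 1}]'

```text
time: 14.37
tool_pos: [465.8, -297.8, 140.3]
tcp_rot: [-3.141, -0.0, 0.05]
ft_force: [-0.9, -0.6, -3.0]
grip_width: 0.221
grasp_force: 88.8
```

```bash
python3 look.py l7; python3 two.py l7 580 -290 150 230; python3 -c "
from h import *;d=pickle.load(open('l2.pkl','rb'));e=pickle.load(open('l7.pkl','rb'))
c=d['top'];o=proj(c,[723,-273,158])[0]-[35,52.5]
A=[crop(x,k,proj(c,[723,-273,158])[0],70,[]) if 0 else crop(x,'top',proj(c,[723,-273,158])[0],70,[]) for x in (d,e) for k in 'a']
cv2.imwrite('pics/cmp.png',np.hstack(A))"
```

```text
14.4667 [ 465.6 -298.1  140.3] [-3.1416e+00 -1.0000e-04  4.9200e-02] [-0.54  0.22 -2.62] [0.01 0.01 0.02] 0.2213300569673535 88.79652857780457
scene ctr [151.6 169.6] px per cam px 1.7391304347826086
top ctr [431.9 191.8] px per cam px 1.7391304347826086
```

View pics/cmp.png

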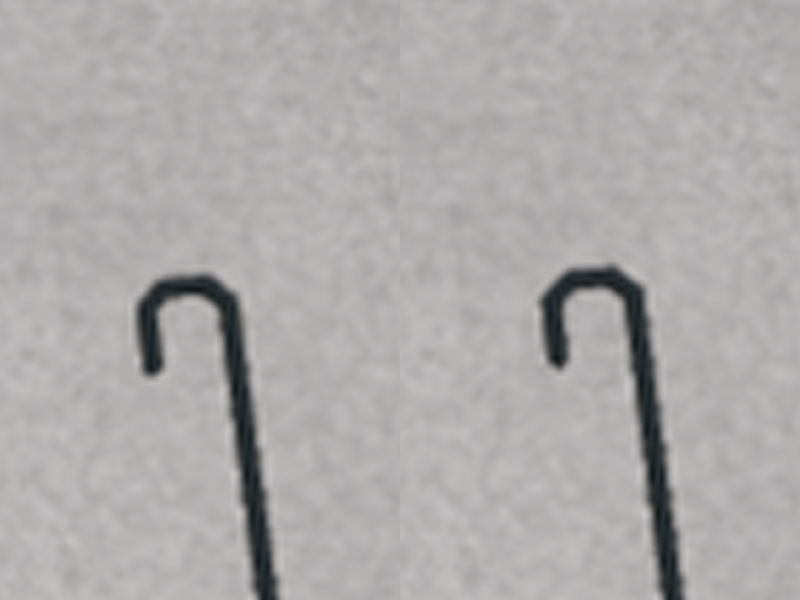

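The hook sits within about 2 mm of its pose after lifting ((188,280) against (190,285)), so the rod has not slipped. Lowering into the rest.

Emit:
servo_tool --targets '[{"travel": [0, 0, 0.01], "rot": [0, 0, 0], "gripper": 1}, {"travel": [0, 0, 0.025], "rot": [0, 0, 0], "gripper": 1}, {"travel": [0, 0, 0.04], "rot": [0, 0, 0], "gripper": 1}, {"travel": [0, 0, 0.055], "rot": [0, 0, 0], "gripper": 1}, {"travel": [0, 0, 0.066], "rot": [0, 0, 0], "gripper": 1}, {"travel": [0, 0, 0.074], "rot": [0, 0, 0], "gripper": 1}, {"travel": [0, 0, 0.08], "rot": [0, 0, 0], "gripper": 1}, {"travel": [0, 0, 0.085], "rot": [0, 0, 0], "gripper": 1}, {"travel": [0, 0, 0.088], "rot": [0, 0, 0], "gripper": 1}, {"travel": [0, 0, 0.09], "rot": [0, 0, 0], "gripper": 1}, {"travel": [0, 0, 0.0915], "rot": [0, 0, 0], "gripper": 1}, {"travel": [0, 0, 0.0915], "rot": [0, 0, 0], "gripper": 1}]'

```text
time: 15.47
tool_pos: [465.6, -298.5, 49.0]
tcp_rot: [3.141, -0.0, 0.049]
ft_force: [-0.3, -0.8, -3.6]
grip_width: 0.218
grasp_force: 88.8
```

Emit:
servo_tool --targets '[{"travel": [0, 0, 0.0005], "rot": [0, 0, 0], "gripper": 1}, {"travel": [0, 0, 0.001], "rot": [0, 0, 0], "gripper": 1}, {"travel": [0, 0, 0.001], "rot": [0, 0, 0], "gripper": 1}]'

```text
time: 15.72
tool_pos: [465.6, -298.5, 48.0]
tcp_rot: [3.141, -0.0, 0.049]
ft_force: [-0.0, 0.2, -2.3]
grip_width: 0.218
grasp_force: 88.8
```

Emit:
servo_tool --targets '[{"travel": [0, 0, 0.0005], "rot": [0, 0, 0], "gripper": 1}, {"travel": [0, 0, 0.001], "rot": [0, 0, 0], "gripper": 1}, {"travel": [0, 0, 0.001], "rot": [0, 0, 0], "gripper": 1}]'

```text
time: 15.97
tool_pos: [465.6, -298.5, 47.2]
tcp_rot: [3.141, -0.0, 0.049]
ft_force: [-1.8, 1.4, 2.7]
grip_width: 0.22
grasp_force: 89.5
```

Emit:
servo_tool --grip_force 20 --targets '[{"travel": [0, 0, 0], "rot": [0, 0, 0], "gripper": 1}, {"travel": [0, 0, 0], "rot": [0, 0, 0], "gripper": 0.5}, {"travel": [0, 0, 0], "rot": [0, 0, 0], "gripper": 0.4}, {"travel": [0, 0, 0], "rot": [0, 0, 0], "gripper": 0.2}, {"travel": [0, 0, 0], "rot": [0, 0, 0], "gripper": -0.2}, {"travel": [0, 0, 0], "rot": [0, 0, 0], "gripper": -0.6}, {"travel": [0, 0, 0], "rot": [0, 0, 0], "gripper": -1}, {"travel": [0, 0, 0], "rot": [0, 0, 0], "gripper": -1}, {"travel": [0, 0, 0], "rot": [0, 0, 0], "gripper": -1}, {"travel": [0, 0, 0], "rot": [0, 0, 0], "gripper": -1}]'

```text
time: 16.8
tool_pos: [465.5, -298.4, 46.8]
tcp_rot: [3.142, -0.0, 0.049]
ft_force: [-0.2, 0.9, -0.4]
grip_width: 1.001
grasp_force: 0.0
```

Emit:
servo_tool --targets '[{"travel": [0, 0, -0.01], "rot": [0, 0, 0], "gripper": -1}, {"travel": [0, 0, -0.03], "rot": [0, 0, 0], "gripper": -1}, {"travel": [0, 0, -0.06], "rot": [0, 0, 0], "gripper": -1}, {"travel": [0, 0, -0.09], "rot": [0, 0, 0], "gripper": -1}, {"travel": [0, 0, -0.12], "rot": [0, 0, 0], "gripper": -1}, {"travel": [0, 0, -0.15], "rot": [0, 0, 0], "gripper": -1}, {"travel": [0, 0, -0.15], "rot": [0, 0, 0], "gripper": -1}, {"travel": [0, 0, -0.15], "rot": [0, 0, 0], "gripper": -1}]'

```text
time: 17.47
tool_pos: [466.8, -299.1, 199.6]
tcp_rot: [3.138, -0.004, 0.049]
ft_force: [-0.5, 1.1, 0.1]
grip_width: 1.002
grasp_force: 0.0
```

```bash
python3 look.py l8; python3 two.py l8 600 -190 80 260
```

```text
17.5667 [ 464.9 -298.3  196.6] [3.1416e+00 7.0000e-04 4.8700e-02] [ 0.01 -0.39 -0.48] [-0.04  0.03 -0.02] 1.0036543710161647 0.0
scene ctr [194.7 208.8] px per cam px 1.5384615384615385
top ctr [372.2 189.8] px per cam px 1.5384615384615385
```

View pics/l8.png

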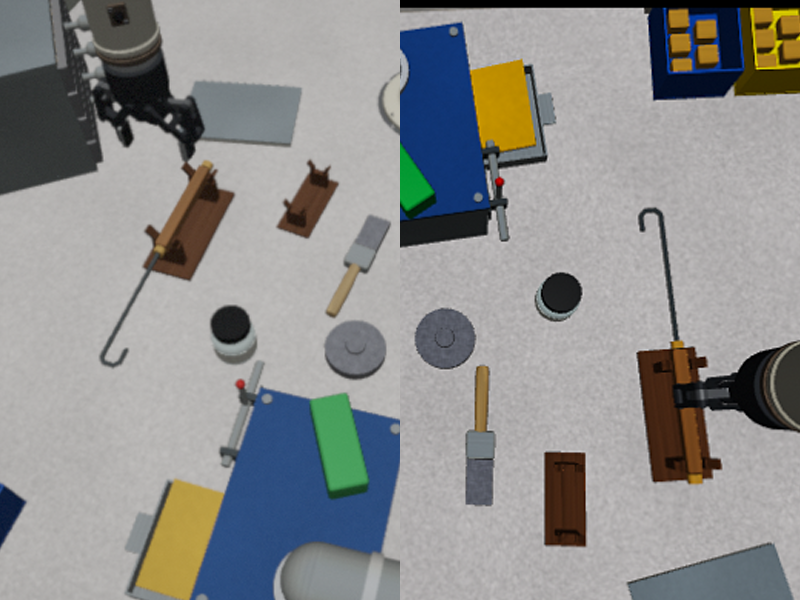

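The rod lies in both saddles with the hook ahead, at (652,210) in the top half. The bolt is at its bracket, the flap is open, the bystanders have not moved and the gripper is clear. Handing in.

```bash
python3 -c "
from bench import manip;print(manip.hand_in())"
```

```text
the job is handed in; nothing more can be done
None
```

The bolt is drawn back to its stop, felt at about 9.6 N, and the flap is open. The rod lies back in its rest with the hook ahead, and the job is handed in; no verdict came back.

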